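# Index the rotary table by one hole

## Task

Index the rotary table one hole on, counter-clockwise as seen from above: press its dished plunger knob down with the fingertips, keep it pressed while you swing it along its slot to the very next hole, then let it spring up and lock there, and take the fingers away. Do not grasp the knob or anything else, and do not go on past that hole or turn the other way; the housing must stay seated in the middle of the table, and the other parts standing about must be left alone.

Things in the scene. Friction and masses are not known exactly. Their poses are not given: they have to be found in the camera images.
- indexer: Rotary indexing table fixed on the cabinet top (place and yaw vary). Origin: centre of its underside, on the vertical turning axis. Dark round base 216 mm across, 10 high; on it turns a steel table 120 mm across, top at 50 mm, with three jaws to 60 mm. On its -x side (towards the robot at yaw 0) a fixed index plate, 66 to 106 mm from the axis, 40 to 46 mm high, with an arc slot and four holes.
- turn_table (a joint): Angle of the turning table (rad), + counter-clockwise from above (the knob, on the near side, goes from the robot's left to right). 0 at the start, locked in the second hole; next hole +0.698, then +1.396; the one before -0.698. Locked while the plunger is up (0.01 rad play); turns with light friction, 0.02 N m, once it is down.
- plunger (a joint): How far the spring plunger is pressed (m): 0 up, 0.015 at its stop. The spring takes 4 N to start, 7 N at the stop. From about 0.010 down the nose is clear of the plate and the table can turn; let go between holes it stays at about 0.010 under the plate. The nose is tapered: let go within about 5 mm of a hole it centres itself and springs up.
- plunger_top (a point): Centre of the dish floor in the plunger's knob, the point to press; moves with it. 72 mm above the cabinet top when up, 57 mm fully pressed, 85 mm from the turning axis. Round black knob 54 mm across; dish 43 mm across, 3 mm deep, with a raised rim. Nearest tall thing: the housing on the table, 86 mm high at its top, 62 mm from the knob's centre.
- next_hole (a point): Centre of the hole to go to, on the top of the fixed index plate (46 mm high). The four holes, 23 mm wide, lie on a circle of 85 mm radius about the turning axis, 40 degrees (59 mm of arc) apart. Locked there, the knob's centre stands right above this point.
- table_axis (a point): Point on the turning axis at the height of the table's top (50 mm).
- workpiece: Turned aluminium housing, 46 mm across and 36 mm high, standing loose on the middle of the table between the jaws (1.5 mm play); it turns with the table. Origin: centre of its underside.
- v_block: Steel V-block, 33 x 40 x 34 mm high, standing on the cabinet top beside the indexing table; leave alone. Origin: centre of its underside.
- flanged_housing: Flanged turned aluminium housing, 46 mm across, 34 mm high, standing beside the indexing table; leave alone. Origin: centre of its underside.
- gauge_block: Flat steel gauge block, 35 x 20 x 9 mm high, lying beside the indexing table; leave alone. Origin: centre of its underside.
- acrylic_block: Clear acrylic block, 30 x 30 x 40 mm high, standing beside the indexing table; leave alone. Origin: centre of its underside.
Mind the look-alikes: they are no part of the job. There is more than one size of the indexer; the one meant has the size given above. Leave any purple or yellow look-alike of the workpiece alone.

How it is judged:
By the outcome, as a careful person would: the job done as asked, in the order asked, and still so for the second after the job is handed in, with the robot touching nothing.
It also fails if it takes over 35 s, if anything falls off the work surface, if the arm or the gripper's body presses on something with over 40 N, if the wrist force passes 120 N, or if a joint passes its speed limit or range.

## Robot

A 6-joint arm with a two-finger parallel gripper is mounted at the origin on a cart in front of the work surface, level with it; the furniture and walls round the work are solid. World frame = base frame: x ahead of the robot, y to its left, z up, the work surface at z = 0. Lengths are in m, angles in rad, forces in N, time in s.
With the tool pointing down it reaches from about 0.325 to 0.775 m from the base axis. Payload 5.5 kg.
Tool frame: the origin (TCP) lies between the finger pads; the fingertips stand 8 mm ahead of it and the grasp point (between the pads) lies 11 mm behind it (r.nose_length is the distance from the TCP to the fingertips, in m); z points along the fingers, y is the line along which they close (so a half turn about z gives the same grasp; the last joint's range is limited). The gripper opens to 85 mm and grips with 20 to 120 N. Pads are 22 mm wide; open, the fingers measure 114 mm over their backs; the gripper's body (76 mm by 85 mm) begins 54 mm behind the grasp point. The pads swing forward as they close: fully open they stand 13 mm farther back than shut.
Start: joints at [1.122, 0.091, 1.231, -0, 1.82, -0.057], TCP at [0.229, 0.555, 0.239] pointing down, gripper open.
Joint ranges: [-2.87, 2.87], [-0.86, 2.18], [0.17, 2.46], [-1.51, 4.65], [0.06, 2.69], [-2.65, 2.65]. Speed limits (rad/s): [2.57, 2.57, 3.01, 3.14, 3.14, 3.14].

## Interface

Orientations are given as a unit quaternion [x, y, z, w].
In Python, from workcell import r, camera gives the robot as it stands. The module is installed in compiled form; this text tells all that it offers.
- The arm moves only by the tool apply_moves, never from a script. Its argument "targets" is a list of rows, each an object of numbers: "ax", "ay", "az": the turn, a rotation vector about the tool's x, y, z in rad; "dx", "dy", "dz": the shift along the tool's x, y, z in m; "fingers": the opening, from 0 (shut) to 1 (fully open). A call has 1 to 12 rows; each row is the pose to reach, as a shift and turn from the pose commanded when the call began, along the tool's axes at that moment; what a row does not reach only later rows make up. A row lasts 1/10 s, in which the tool goes at most 50 mm and 8.59 degrees, less where a joint would pass 70% of its speed; a pose out of reach is approached as far as the arm can. A call with a gripper value outside its range is refused whole. The fingers move at their own pace and stop on an object; the grip force is fixed at half the most. Time passes only in rows, so rows that repeat a pose let the fingers close. It gives the time, the measured TCP pose, the force, the opening and the grip force at its end, in the units of the state.
- r.read_state(): the state, without advancing time (a new reading comes with each control period).
- camera(name): name is "scene" or "top" or "wrist"; returns a dict with "color" (420x560x3 uint8, red, green, blue), "depth" (420x560 float32, m along the optical axis (not along the pixel's ray), 0 where there is no reading), "K" (3x3 intrinsics, pixels), "R" (3x3) and "t" (3): a world point X has camera coordinates R X + t; the wrist camera has in their place "tool_from_camera" (4x4, takes a point from camera to tool coordinates, whose origin is the TCP and whose axes are the flange's). Camera axes: x right, y down, z forward; pixel columns grow to the right and rows downward; lengths in m; the calibration is good to about 2 mm. A picture is of the moment at which its call begins: read the wrist's pose just before it.
- r.finish_job(): hands the job in; it is judged then, once.
The state is a dict: "time_s": time; "q": joint angles; "joint_velocities": joint speeds; "tau": joint torques, N m; "tcp_pos": TCP position; "ee_rot": TCP orientation; "force": force on the tool from outside, world axes, zero at the start; "wrist_torque": the same for the moment, N m; "grip_width": finger opening in m; "grip_force": force on a finger pad.
Only numpy, scipy, OpenCV 4.12 (cv2) and the standard library are available. Lean on these libraries where they do the work, as an engineer would, in place of code of your own. Each camera call takes 0.05 s, during which the arm holds its last target. There are 200 camera calls.

## Working session

There is one attempt and no reset: what is moved stays moved. The work goes in short steps, Python scripts to look and compute and a tool call to move; the robot and the scene stay as the last step left them, time stands still between calls to the robot, and variables do not carry over. Pictures are saved under pics/ and viewed, at most 10 in all, crops included, and the job is handed in when it is done.

Besides the shell and the picture viewer there is one more tool, called after "Request:" as a command line: name --argument value ..., lists and objects as JSON in quotes. apply_moves: Moves the arm, as the interface text tells. Its arguments: {"type":"object","properties":{"targets":{"type":"array"}},"required":["targets"]}

```bash
mkdir -p pics; cat > h.py <<'E'
import numpy as np, cv2
from workcell import r, camera
def pts(c):
    d=c["depth"];v,u=np.mgrid[:d.shape[0],:d.shape[1]];K=c["K"]
    P=np.stack([(u-K[0,2])/K[0,0]*d,(v-K[1,2])/K[1,1]*d,d],-1)
    return (P-c["t"])@c["R"]   # R^T (P-t)
E
python3 - <<'E'
from h import *
for n in("top","scene"):
    c=camera(n);cv2.imwrite(f"pics/{n}0.png",c["color"][:,:,::-1]);np.savez(f"{n}0.npz",**c)
s=r.read_state();print(s["time_s"],s["tcp_pos"],s["ee_rot"],s["force"],s["grip_width"],r.nose_length)
E
```

```text
0.1 [0.22899322 0.55431116 0.23822674] [ 1.94626900e-01  9.80876930e-01 -8.78587627e-04 -2.16552616e-04] [ 0.27112529 -0.26262331 -0.26852109] 0.08536099396871281 0.008
```

View pics/top0.png

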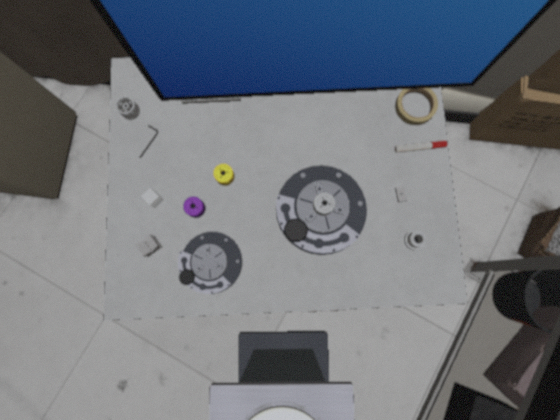

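View pics/scene0.png

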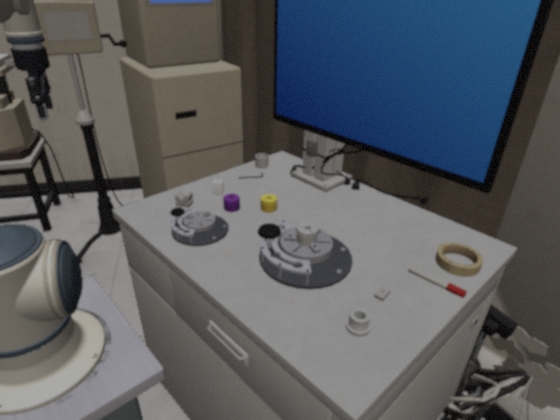

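The top view shows two indexers: a large one at about (321,210) with its knob at (295,230), and a small one at (210,262) with its knob at (187,277). I'll measure both and enlarge the large one.

```bash
python3 - <<'E'
from h import *
c=dict(np.load("top0.npz"));P=pts(c);K,R,t=c["K"],c["R"],c["t"];col=c["color"].astype(int)
C=-R.T@t;print("cam",C,K[0,0]);print("R",R.round(3))
def ray(u,v,z):
    d=R.T@np.linalg.inv(K)@[u,v,1];return C+d*(z-C[2])/d[2]
g=col.max(2)
for name,(x0,x1,y0,y1) in dict(big=(265,380,155,265),small=(170,250,222,302)).items():
    Z=P[y0:y1,x0:x1,2]
    # dark knob
    m=(g[y0:y1,x0:x1]<45).astype(np.uint8)
    m=cv2.morphologyEx(m,cv2.MORPH_OPEN,np.ones((5,5),np.uint8))
    for q in cv2.findContours(m,0,2)[0]:
        a=cv2.contourArea(q)
        if a<50: continue
        (u,v),rad=cv2.minEnclosingCircle(q);u+=x0;v+=y0
        M=cv2.moments(q);uu,vv=M['m10']/a+x0,M['m01']/a+y0
        print(name,"knob",u,v,rad,a,uu,vv,"at z.074",ray(uu,vv,.074),"depth",P[round(vv),round(uu)], "dia",2*np.sqrt(a/np.pi)*(C[2]-.074)/K[0,0])
    # raised region >5mm
    m=((Z>0.005)&(Z<.1)).astype(np.uint8)
    q=max(cv2.findContours(m,0,2)[0],key=cv2.contourArea);(u,v),rad=cv2.minEnclosingCircle(q)
    print(name,"base",u+x0,v+y0,rad,ray(u+x0,v+y0,.01),"dia",2*rad*(C[2]-.01)/K[0,0])
    # base by colour
    m=(g[y0:y1,x0:x1]<100).astype(np.uint8)
    q=max(cv2.findContours(m,0,2)[0],key=cv2.contourArea);e=cv2.fitEllipse(cv2.convexHull(q));print("dark",e[0][0]+x0,e[0][1]+y0,e[1],ray(e[0][0]+x0,e[0][1]+y0,.01))
    # top of table
    m=((Z>0.042)&(Z<.056)).astype(np.uint8)
cv2.imwrite("pics/crop1.png",cv2.resize(c["color"][150:300,165:385,::-1],None,fx=3.5,fy=3.5,interpolation=cv2.INTER_CUBIC))
# high things of housing 
Z=P[155:265,265:380,2];m=(Z>.078)&(Z<.1);v,u=np.nonzero(m);print("housing",m.sum(),u.mean()+265,v.mean()+155,P[155:265,265:380][m].mean(0))
E
```

```text
cam [ 0.3834517  -0.01167133  0.90105448] 382.77055609997643
R [[-0.01  -1.    -0.011]
 [-0.986  0.012 -0.166]
 [ 0.166  0.009 -0.986]]
big base 320.4374313354492 210.00326538085938 45.95560836791992 [ 0.53918646 -0.09773174  0.01      ] dia 0.21396081890776686
dark 320.66919326782227 208.09872817993164 (84.13919830322266, 89.56302642822266) [ 0.54374813 -0.09840438  0.01      ]
small base 208.2046127319336 262.7752151489258 33.9058837890625 [0.41834567 0.16517238 0.01      ] dia 0.15785952833481662
dark 211.8547019958496 261.24777603149414 (58.640098571777344, 59.39824676513672) [0.42176661 0.15677608 0.01      ]
housing 334 323.60479041916165 202.688622754491 [ 0.54194886 -0.09769608  0.08592803]
```

View pics/crop1.png

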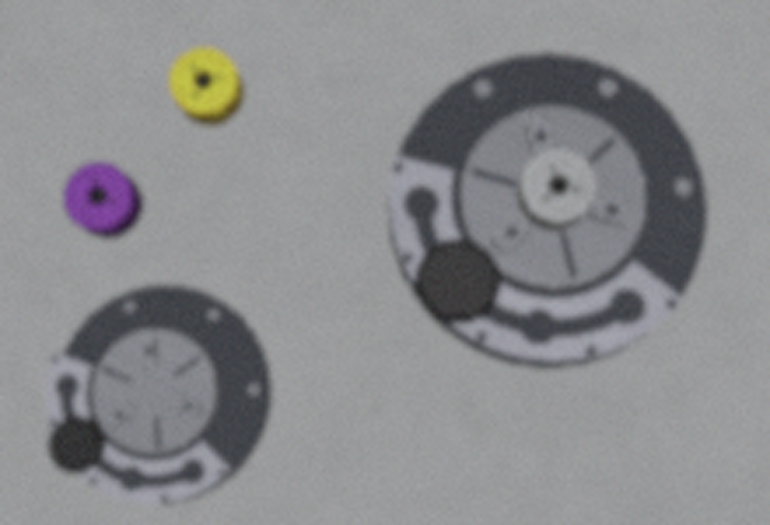

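The right-hand indexer fits: its base measures 214 mm and it carries the aluminium housing. The left one's base is about 150 mm and it has no housing. In the crop the right knob is at (457,281), which is full pixel (295.6,230.3), and the next hole is at (540,325), or (319.3,242.9). I'll refine the knob position using depth.

```bash
python3 - <<'E'
from h import *
c=dict(np.load("top0.npz"));P=pts(c);K,R,t=c["K"],c["R"],c["t"];C=-R.T@t
def ray(u,v,z):
    d=R.T@np.linalg.inv(K)@[u,v,1];return C+d*(z-C[2])/d[2]
Z=P[...,2];g=c["color"].max(2)
sub=np.zeros(Z.shape,bool);sub[212:248,278:315]=1
m=sub&(Z>.062)&(Z<.085)
print("knob depth",m.sum(),P[m].mean(0),np.percentile(Z[m],[5,50,95]))
q=max(cv2.findContours(m.astype(np.uint8),0,2)[0],key=cv2.contourArea);(u,v),rd=cv2.minEnclosingCircle(q);k=ray(u,v,.075);print("ray",u,v,rd,k,"dia",2*rd*.826/K[0,0])
print("by eye",ray(295.6,230.3,.075))
for h in [(165+420/3.5,150+203/3.5),(165+540/3.5,150+325/3.5),(165+628/3.5,150+306/3.5)]: 
    p=ray(*h,.046);print("hole",p,[ (np.hypot(*(p-a)[:2]),np.degrees(np.arctan2(*(p-a)[1::-1]))) for a in [np.array([.542,-.098,0])]])
a=np.array([.542,-.098,0])
p=P[m].mean(0);print(np.hypot(*(p-a)[:2]),np.degrees(np.arctan2(*(p-a)[1::-1])))
for z0,z1 in((.047,.054),(.083,.09),(.007,.013)):
    s=np.zeros(Z.shape,bool);s[155:265,265:380]=1;mm=s&(Z>z0)&(Z<z1);print(z0,mm.sum(),P[mm].mean(0))
E
```

```text
knob depth 468 [ 0.48627011 -0.03620851  0.07267513] [0.06938895 0.07273285 0.0763443 ]
ray 295.14471435546875 229.47134399414062 12.156285285949707 [ 0.4855744  -0.03540479  0.075     ] dia 0.05246532935292865
by eye [ 0.48375207 -0.03636284  0.075     ]
hole [ 0.53848657 -0.01403151  0.046     ] [(np.float64(0.0840419638872669), np.float64(92.39598550489376))]
hole [ 0.45843984 -0.08963742  0.046     ] [(np.float64(0.08397757271513519), np.float64(174.2849533490087))]
hole [ 0.46996184 -0.14615553  0.046     ] [(np.float64(0.0866513197781851), np.float64(-146.23836387271538))]
0.08321062303873618 132.04737426889395
0.047 1847 [ 0.53125098 -0.09534563  0.0500309 ]
0.083 313 [ 0.54312967 -0.09842958  0.08623157]
0.007 2493 [ 0.56171156 -0.11253637  0.01028335]
```

The axis comes out at about (0.5425,-0.098). The knob is at about (0.484,-0.036), at 133°, and the next hole is at 173°, about (0.458,-0.088). Next I'll move above the knob with the fingers shut.

Request:
apply_moves --targets '[{"dx": -0.02, "dy": -0.02, "dz": 0, "fingers": 0}, {"dx": -0.05, "dy": -0.05, "dz": 0, "fingers": 0}, {"dx": -0.085, "dy": -0.083, "dz": 0, "fingers": 0}, {"dx": -0.12, "dy": -0.117, "dz": 0, "fingers": 0}, {"dx": -0.155, "dy": -0.15, "dz": 0, "fingers": 0}, {"dx": -0.19, "dy": -0.184, "dz": 0, "fingers": 0}, {"dx": -0.225, "dy": -0.218, "dz": 0, "fingers": 0}, {"dx": -0.26, "dy": -0.252, "dz": 0, "fingers": 0}, {"dx": -0.295, "dy": -0.286, "dz": 0, "fingers": 0}, {"dx": -0.325, "dy": -0.316, "dz": 0, "fingers": 0}, {"dx": -0.35, "dy": -0.34, "dz": 0, "fingers": 0}, {"dx": -0.36, "dy": -0.35, "dz": 0, "fingers": 0}]'

```text
validation failed for argument at $.ta...
```

Request:
apply_moves --targets '[{"dx": -0.02, "dy": -0.02, "dz": 0, "fingers": 0}, {"dx": -0.045, "dy": -0.045, "dz": 0, "fingers": 0}, {"dx": -0.075, "dy": -0.073, "dz": 0, "fingers": 0}, {"dx": -0.095, "dy": -0.092, "dz": 0, "fingers": 0}, {"dx": -0.101, "dy": -0.098, "dz": 0, "fingers": 0}, {"dx": -0.101, "dy": -0.098, "dz": 0, "fingers": 0}, {"dx": -0.101, "dy": -0.098, "dz": 0, "fingers": 0}]'

```text
validation failed for argument at $.ta...
```

```bash
cat >> h.py <<'E'
from scipy.spatial.transform import Rotation as Ro
def wrist(fn=None):
    s=r.read_state();c=camera("wrist");T=np.array(c["tool_from_camera"]);Rt=Ro.from_quat(s["ee_rot"]).as_matrix()
    # world = Rt(T p)+tcp ; express as R,t for pts()
    Rw=Rt@T[:3,:3];Cw=Rt@T[:3,3]+s["tcp_pos"];c["R"]=Rw.T;c["t"]=-Rw.T@Cw
    if fn: cv2.imwrite(fn,c["color"][:,:,::-1])
    return s,c
E
python3 - <<'E'
from h import *
s,c=wrist("pics/w1.png");print(s["time_s"],s["tcp_pos"],s["ee_rot"],s["force"],s["grip_width"],s["q"])
np.savez("w1.npz",**c)
P=pts(c);X,Y,Z=np.moveaxis(P,-1,0);g=c["color"].max(2);D=c["depth"]>0
a=np.array([.5425,-.098])
m=D&(Z>.064)&(Z<.082)&(np.hypot(X-.484,Y+.036)<.05)&(g<90)
print("knob",m.sum(),P[m].mean(0),P[m].min(0),P[m].max(0))
m=D&(Z>.083)&(Z<.092)&(np.hypot(X-.5425,Y+.098)<.04);print("housing",m.sum(),P[m].mean(0) if m.any() else 0)
E
```

```text
0.1 [0.22899322 0.55431116 0.23822674] [ 1.94626900e-01  9.80876930e-01 -8.78587627e-04 -2.16552616e-04] [ 0.27112529 -0.26262331 -0.26852109] 0.08536099396871281 [ 1.12232708e+00  9.17908162e-02  1.23182364e+00 -2.04114044e-05
  1.81978786e+00 -5.67199732e-02]<stdin>:7: RuntimeWarning: Mean of empty slice.
  ret = um.true_divide(
Traceback (most recent call last):
ValueError: zero-size array to reduction operation minimum which has no identity
```

View pics/w1.png

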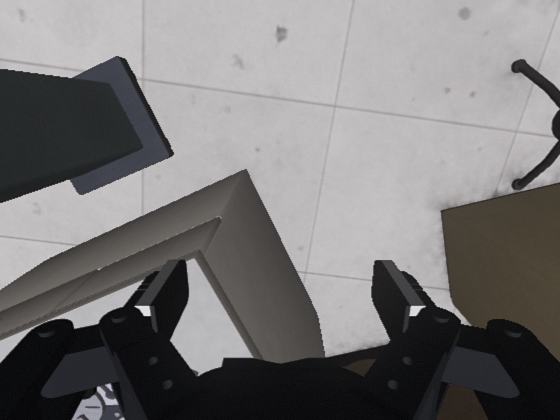

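The wrist view shows the cabinet corner at about (245,170) and the floor, so the arm has not moved. The move call was refused, probably because every key has to be given, so I'll try it with all of them.

Request:
apply_moves --targets '[{"ax": 0, "ay": 0, "az": 0, "dx": -0.02, "dy": -0.02, "dz": 0, "fingers": 0}, {"ax": 0, "ay": 0, "az": 0, "dx": -0.05, "dy": -0.05, "dz": 0, "fingers": 0}, {"ax": 0, "ay": 0, "az": 0, "dx": -0.085, "dy": -0.083, "dz": 0, "fingers": 0}, {"ax": 0, "ay": 0, "az": 0, "dx": -0.12, "dy": -0.117, "dz": 0, "fingers": 0}, {"ax": 0, "ay": 0, "az": 0, "dx": -0.155, "dy": -0.15, "dz": 0, "fingers": 0}, {"ax": 0, "ay": 0, "az": 0, "dx": -0.19, "dy": -0.184, "dz": 0, "fingers": 0}, {"ax": 0, "ay": 0, "az": 0, "dx": -0.225, "dy": -0.218, "dz": 0, "fingers": 0}, {"ax": 0, "ay": 0, "az": 0, "dx": -0.26, "dy": -0.252, "dz": 0, "fingers": 0}, {"ax": 0, "ay": 0, "az": 0, "dx": -0.295, "dy": -0.286, "dz": 0, "fingers": 0}, {"ax": 0, "ay": 0, "az": 0, "dx": -0.325, "dy": -0.316, "dz": 0, "fingers": 0}, {"ax": 0, "ay": 0, "az": 0, "dx": -0.35, "dy": -0.34, "dz": 0, "fingers": 0}, {"ax": 0, "ay": 0, "az": 0, "dx": -0.36, "dy": -0.35, "dz": 0, "fingers": 0}]'

```text
time_s: 1.35
tcp_pos: [0.4288, 0.0908, 0.2389]
ee_rot: [0.196, 0.981, -0.0, -0.0]
force: [-0.4, 1.0, 0.6]
grip_width: -0.0004
grip_force: 0.0
```

Request:
apply_moves --targets '[{"ax": 0, "ay": 0, "az": 0, "dx": -0.02, "dy": -0.02, "dz": 0, "fingers": 0}, {"ax": 0, "ay": 0, "az": 0, "dx": -0.045, "dy": -0.045, "dz": 0, "fingers": 0}, {"ax": 0, "ay": 0, "az": 0, "dx": -0.075, "dy": -0.073, "dz": 0, "fingers": 0}, {"ax": 0, "ay": 0, "az": 0, "dx": -0.095, "dy": -0.092, "dz": 0, "fingers": 0}, {"ax": 0, "ay": 0, "az": 0, "dx": -0.101, "dy": -0.098, "dz": 0, "fingers": 0}, {"ax": 0, "ay": 0, "az": 0, "dx": -0.101, "dy": -0.098, "dz": 0, "fingers": 0}, {"ax": 0, "ay": 0, "az": 0, "dx": -0.101, "dy": -0.098, "dz": 0, "fingers": 0}]'

```text
time_s: 2.05
tcp_pos: [0.4838, -0.0347, 0.2392]
ee_rot: [0.194, 0.981, 0.0, -0.0]
force: [-0.4, -0.7, 0.2]
grip_width: 0.0
grip_force: 0.0
```

```bash
cat > look.py <<'E'
import sys
from h import *
s,c=wrist(sys.argv[1]);print(s["time_s"],s["tcp_pos"],s["ee_rot"],s["force"],s["grip_width"])
P=pts(c);X,Y,Z=np.moveaxis(P,-1,0);g=c["color"].max(2);D=c["depth"]>0
for n,(x,y) in dict(start=(.484,-.036),nxt=(.458,-.088)).items():
    m=D&(Z>.064)&(Z<.082)&(np.hypot(X-x,Y-y)<.04)&(g<90)
    if m.sum()>50:
        (cu,cv),rr=cv2.minEnclosingCircle(P[m][:,:2].astype(np.float32))
        print(n,"knob",m.sum(),P[m].mean(0),"circle",cu,cv,rr,np.percentile(Z[m],[5,50,95]))
m=D&(Z>.083)&(Z<.092)&(np.hypot(X-.5425,Y+.098)<.04);print("housing",m.sum(),P[m].mean(0) if m.any() else 0)
E
python3 look.py pics/w2.png
```

```text
2.05 [ 0.48383257 -0.03473654  0.23922242] [ 1.94438671e-01  9.80914611e-01  2.64536450e-04 -2.43032683e-04] [-0.42440573 -0.72314037  0.2112819 ] 2.0928216201442017e-05
start knob 2131 [ 0.4836279  -0.03554134  0.07129483] circle 0.48471564054489136 -0.03617936372756958 0.026420658454298973 [0.06924062 0.07102586 0.07412425]
nxt knob 155 [ 0.47402005 -0.05518021  0.07196881] circle 0.47407156229019165 -0.055632151663303375 0.013869457878172398 [0.06888194 0.07215959 0.07441545]
housing 911 [ 0.5369324  -0.10244063  0.08461105]
```

View pics/w2.png

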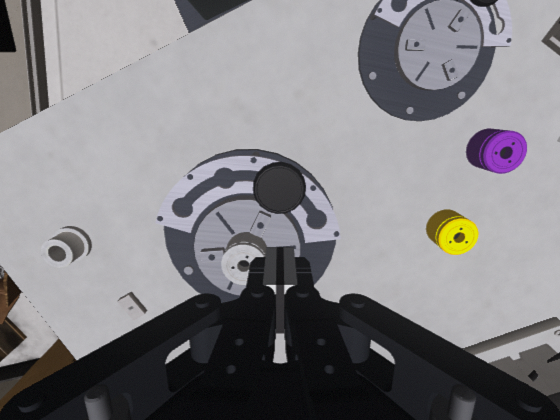

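The wrist view shows the knob at (279,189), the next hole at (225,178), the one after at (183,208), and the first hole at (316,218). I'll cast rays through the holes to refine the axis.

```bash
python3 - <<'E'
from h import *
from scipy.optimize import least_squares
s,c=wrist();K,R,t=c["K"],c["R"],c["t"];C=-R.T@t
def ray(u,v,z):
    d=R.T@np.linalg.inv(K)@[u,v,1];return (C+d*(z-C[2])/d[2])[:2]
k=ray(279,189,.075);h=[ray(316,218,.046),ray(225,178,.046),ray(183,208,.046)];print(k,h)
o=np.array([h[0],[.4847,-.0362],h[1],h[2]]);an=np.radians([-40,0,40,80])
f=lambda p:(p[:2]+.085*np.c_[np.cos(p[2]+an),np.sin(p[2]+an)]-o).ravel()
z=least_squares(f,[.5425,-.098,2.3]);p=z.x;print(p,np.degrees(p[2]),z.fun.reshape(-1,2).round(4))
for d in range(0,45,5):
    w=p[:2]+.085*np.array([np.cos(p[2]+np.radians(d)),np.sin(p[2]+np.radians(d))]);print(d,w.round(4))
E
```

```text
[ 0.48426537 -0.03542259] [array([ 0.53713439, -0.01332106]), array([ 0.45837802, -0.08653781]), array([ 0.47113203, -0.14307632])]
[ 0.54231854 -0.09763171  2.32001037] 132.92680277079128 [[ 0.0008  0.0006]
 [-0.0003  0.0008]
 [-0.0004 -0.0006]
 [-0.0002 -0.0008]]
0 [ 0.4844 -0.0354]
5 [ 0.4792 -0.0407]
10 [ 0.4745 -0.0464]
15 [ 0.4703 -0.0525]
20 [ 0.4666 -0.0589]
25 [ 0.4635 -0.0657]
30 [ 0.4611 -0.0727]
35 [ 0.4592 -0.0799]
40 [ 0.458  -0.0872]
```

The residuals are under 1 mm. The knob is at (.4844,-.0354) and the target hole at (.4580,-.0872). Next is the descent and press.

Request:
apply_moves --targets '[{"ax": 0, "ay": 0, "az": 0, "dx": -0.001, "dy": 0, "dz": 0.02, "fingers": 0}, {"ax": 0, "ay": 0, "az": 0, "dx": -0.001, "dy": 0, "dz": 0.05, "fingers": 0}, {"ax": 0, "ay": 0, "az": 0, "dx": -0.001, "dy": 0, "dz": 0.085, "fingers": 0}, {"ax": 0, "ay": 0, "az": 0, "dx": -0.001, "dy": 0, "dz": 0.115, "fingers": 0}, {"ax": 0, "ay": 0, "az": 0, "dx": -0.001, "dy": 0, "dz": 0.135, "fingers": 0}, {"ax": 0, "ay": 0, "az": 0, "dx": -0.001, "dy": 0, "dz": 0.147, "fingers": 0}, {"ax": 0, "ay": 0, "az": 0, "dx": -0.001, "dy": 0, "dz": 0.152, "fingers": 0}, {"ax": 0, "ay": 0, "az": 0, "dx": -0.001, "dy": 0, "dz": 0.155, "fingers": 0}, {"ax": 0, "ay": 0, "az": 0, "dx": -0.001, "dy": 0, "dz": 0.155, "fingers": 0}, {"ax": 0, "ay": 0, "az": 0, "dx": -0.001, "dy": 0, "dz": 0.155, "fingers": 0}]'

```text
time_s: 3.15
tcp_pos: [0.4857, -0.036, 0.0855]
ee_rot: [0.195, 0.981, 0.0, 0.001]
force: [-0.8, -0.3, 0.5]
grip_width: -0.0002
grip_force: 0.0
```

Request:
apply_moves --targets '[{"ax": 0, "ay": 0, "az": 0, "dx": 0.001, "dy": 0, "dz": 0.002, "fingers": 0}, {"ax": 0, "ay": 0, "az": 0, "dx": 0.001, "dy": 0, "dz": 0.004, "fingers": 0}, {"ax": 0, "ay": 0, "az": 0, "dx": 0.001, "dy": 0, "dz": 0.006, "fingers": 0}, {"ax": 0, "ay": 0, "az": 0, "dx": 0.001, "dy": 0, "dz": 0.008, "fingers": 0}, {"ax": 0, "ay": 0, "az": 0, "dx": 0.001, "dy": 0, "dz": 0.01, "fingers": 0}, {"ax": 0, "ay": 0, "az": 0, "dx": 0.001, "dy": 0, "dz": 0.012, "fingers": 0}, {"ax": 0, "ay": 0, "az": 0, "dx": 0.001, "dy": 0, "dz": 0.012, "fingers": 0}]'

```text
time_s: 3.85
tcp_pos: [0.4844, -0.0355, 0.0726]
ee_rot: [0.195, 0.981, 0.0, 0.0]
force: [-0.6, 0.7, 5.6]
grip_width: -0.0002
grip_force: 2.8
```

Request:
apply_moves --targets '[{"ax": 0, "ay": 0, "az": 0, "dx": 0, "dy": 0, "dz": 0.002, "fingers": 0}, {"ax": 0, "ay": 0, "az": 0, "dx": 0, "dy": 0, "dz": 0.004, "fingers": 0}, {"ax": 0, "ay": 0, "az": 0, "dx": 0, "dy": 0, "dz": 0.006, "fingers": 0}, {"ax": 0, "ay": 0, "az": 0, "dx": 0, "dy": 0, "dz": 0.0065, "fingers": 0}, {"ax": 0, "ay": 0, "az": 0, "dx": 0, "dy": 0, "dz": 0.0065, "fingers": 0}]'

```text
time_s: 4.35
tcp_pos: [0.4845, -0.0355, 0.0666]
ee_rot: [0.195, 0.981, 0.0, 0.001]
force: [-1.7, 0.7, 7.0]
grip_width: -0.0001
grip_force: 3.5
```

```bash
python3 - <<'E'
from h import *
s=r.read_state();Rt=Ro.from_quat(s["ee_rot"]).as_matrix();p=np.array([.5423,-.0976]);a0=2.32
print(s["tcp_pos"],s["force"])
b=np.array([.4844,-.0354])
for d in range(0,42,4):
    a=a0+np.radians(d);w=p+.085*np.array([np.cos(a),np.sin(a)])-b;print(d,(Rt.T@[w[0],w[1],0]).round(4))
E
```

```text
[ 0.48453322 -0.03548509  0.06661135] [-1.68039465  0.69236219  6.97535772]
0 [0. 0. 0.]
4 [ 0.0023 -0.0054 -0.    ]
8 [ 0.0042 -0.0111 -0.    ]
12 [ 0.0057 -0.0168 -0.    ]
16 [ 0.0068 -0.0226 -0.    ]
20 [ 0.0075 -0.0285 -0.    ]
24 [ 0.0077 -0.0344 -0.    ]
28 [ 0.0076 -0.0404 -0.    ]
32 [ 0.007  -0.0463 -0.    ]
36 [ 0.0061 -0.0521 -0.    ]
40 [ 0.0047 -0.0579 -0.    ]
```

Request:
apply_moves --targets '[{"ax": 0, "ay": 0, "az": -0.035, "dx": 0.0012, "dy": -0.0027, "dz": 0, "fingers": 0}, {"ax": 0, "ay": 0, "az": -0.07, "dx": 0.0023, "dy": -0.0054, "dz": 0, "fingers": 0}, {"ax": 0, "ay": 0, "az": -0.14, "dx": 0.0042, "dy": -0.0111, "dz": 0, "fingers": 0}, {"ax": 0, "ay": 0, "az": -0.21, "dx": 0.0057, "dy": -0.0168, "dz": 0, "fingers": 0}, {"ax": 0, "ay": 0, "az": -0.28, "dx": 0.0068, "dy": -0.0226, "dz": 0, "fingers": 0}, {"ax": 0, "ay": 0, "az": -0.35, "dx": 0.0075, "dy": -0.0285, "dz": 0, "fingers": 0}, {"ax": 0, "ay": 0, "az": -0.42, "dx": 0.0077, "dy": -0.0344, "dz": 0, "fingers": 0}, {"ax": 0, "ay": 0, "az": -0.49, "dx": 0.0076, "dy": -0.0404, "dz": 0, "fingers": 0}, {"ax": 0, "ay": 0, "az": -0.56, "dx": 0.007, "dy": -0.0463, "dz": 0, "fingers": 0}, {"ax": 0, "ay": 0, "az": -0.63, "dx": 0.0061, "dy": -0.0521, "dz": 0, "fingers": 0}, {"ax": 0, "ay": 0, "az": -0.67, "dx": 0.0054, "dy": -0.0552, "dz": 0, "fingers": 0}, {"ax": 0, "ay": 0, "az": -0.69, "dx": 0.0047, "dy": -0.0579, "dz": 0, "fingers": 0}]'

```text
time_s: 5.55
tcp_pos: [0.4575, -0.0875, 0.0664]
ee_rot: [-0.149, 0.989, -0.0, -0.0]
force: [-2.7, 1.4, 7.8]
grip_width: -0.0003
grip_force: 3.5
```

```bash
python3 look.py pics/w3.png
```

```text
5.55 [ 0.45748995 -0.08751154  0.06644553] [-1.49115822e-01  9.88819735e-01 -3.35103199e-05 -5.10605767e-05] [-2.66114183  1.36106919  7.78327258] -0.00026357186017147017
nxt knob 1124 [ 0.44792425 -0.08987426  0.07369014] circle 0.45055311918258667 -0.08909531682729721 0.01378527469933033 [0.06525882 0.07379333 0.08126423]
housing 0 0
```

View pics/w3.png

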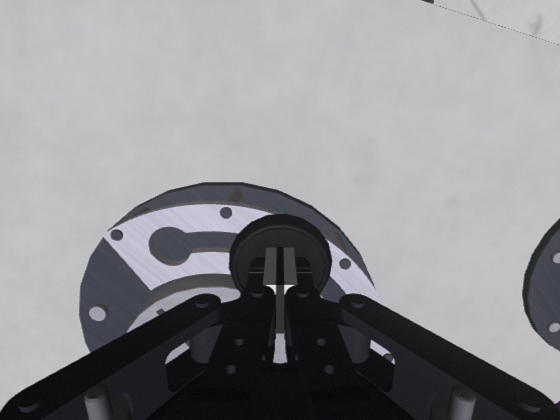

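The wrist view shows the fingertips in the dish of the knob at (280,258). One hole, the fourth, is left beyond it at (172,245), so the knob stands over the third. I'll let it spring up and then retract.

Request:
apply_moves --targets '[{"ax": 0, "ay": 0, "az": 0, "dx": 0, "dy": 0, "dz": 0, "fingers": 0}, {"ax": 0, "ay": 0, "az": 0, "dx": 0, "dy": 0, "dz": -0.003, "fingers": 0}, {"ax": 0, "ay": 0, "az": 0, "dx": 0, "dy": 0, "dz": -0.006, "fingers": 0}, {"ax": 0, "ay": 0, "az": 0, "dx": 0, "dy": 0, "dz": -0.009, "fingers": 0}, {"ax": 0, "ay": 0, "az": 0, "dx": 0, "dy": 0, "dz": -0.011, "fingers": 0}, {"ax": 0, "ay": 0, "az": 0, "dx": 0, "dy": 0, "dz": -0.011, "fingers": 0}]'

```text
time_s: 6.2
tcp_pos: [0.4576, -0.0874, 0.0773]
ee_rot: [-0.149, 0.989, -0.0, -0.0]
force: [-2.6, -0.2, 3.5]
grip_width: 0.0
grip_force: 2.3
```

Tip height is 69 mm, 3.5 N is still on the fingers and the plunger is rising into the hole. Now I'll retract.

Request:
apply_moves --targets '[{"ax": 0, "ay": 0, "az": 0, "dx": 0, "dy": 0, "dz": -0.003, "fingers": 0}, {"ax": 0, "ay": 0, "az": 0, "dx": 0, "dy": 0, "dz": -0.006, "fingers": 0}, {"ax": 0, "ay": 0, "az": 0, "dx": 0, "dy": 0, "dz": -0.012, "fingers": 0}, {"ax": 0, "ay": 0, "az": 0, "dx": 0, "dy": 0, "dz": -0.03, "fingers": 0}, {"ax": 0, "ay": 0, "az": 0, "dx": 0, "dy": 0, "dz": -0.06, "fingers": 0}, {"ax": 0, "ay": 0, "az": 0, "dx": 0, "dy": 0, "dz": -0.1, "fingers": 0}, {"ax": 0, "ay": 0, "az": 0, "dx": 0, "dy": 0, "dz": -0.135, "fingers": 0}, {"ax": 0, "ay": 0, "az": 0, "dx": 0, "dy": 0, "dz": -0.15, "fingers": 0}, {"ax": 0, "ay": 0, "az": 0, "dx": 0, "dy": 0, "dz": -0.15, "fingers": 0}, {"ax": 0, "ay": 0, "az": 0, "dx": 0, "dy": 0, "dz": -0.15, "fingers": 0}]'

```text
time_s: 7.2
tcp_pos: [0.4574, -0.0872, 0.2252]
ee_rot: [-0.149, 0.989, 0.0, -0.001]
force: [0.1, -0.1, -0.8]
grip_width: 0.0
grip_force: 0.0
```

```bash
python3 look.py pics/w4.png
```

```text
7.2 [ 0.45743275 -0.08715956  0.22524434] [-1.48558914e-01  9.88903134e-01  3.98629411e-04 -8.25095051e-04] [ 0.07560114 -0.06290835 -0.7568107 ] 3.012341832759795e-06
start knob 173 [ 0.46699599 -0.06826179  0.07218232] circle 0.466596394777298 -0.06882994621992111 0.0142405666410923 [0.06994624 0.07194663 0.07451429]
nxt knob 2330 [ 0.45653601 -0.08757566  0.07129356] circle 0.45794373750686646 -0.08739161491394043 0.02654699981212616 [0.06937017 0.07103219 0.07414889]
housing 926 [ 0.54103261 -0.1061739   0.08455998]
```

View pics/w4.png

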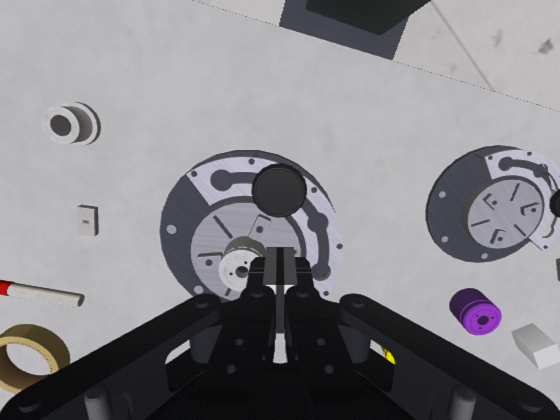

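The knob is at (279,190) in the image, which is world (.4579,-.0874), within 1 mm of the hole. Its dish floor is at about 71 mm, so it is up and locked. The housing is in place at (243,262), and nothing else in the view has moved. I'm handing the job in.

```bash
python3 -c "
from workcell import r
print(r.finish_job())"
```

```text
the job is handed in; nothing more can be done
None
```

The table is indexed one hole counter-clockwise with the plunger up in that hole, the housing still seated and the fingers clear; the job was handed in at about 7 s, and no verdict came back.

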